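Feel the stall till's knob lock open

ROBOT

A 6-joint arm with a two-finger parallel gripper is mounted at the origin on the work surface. World frame = base frame: x ahead of the robot, y to its left, z up, the work surface at z = 0. Lengths are in mm, angles in rad, forces in N, time in s.
With the tool pointing down it reaches from about 350 to 875 mm from the base axis. Payload 4.2 kg.
Tool frame: the origin (TCP) lies at the very end of the fingers, on their centre line; the grasp point (between the pads) lies 19 mm behind it; z points along the fingers, y is the direction in which the jaws open and shut (so a half turn about z gives the same grasp; the last joint's range is limited). The gripper opens to 85 mm and grips with 20 to 120 N. Pads are 22 mm wide; open, the fingers measure 114 mm over their backs; the gripper's body (76 mm by 85 mm) begins 54 mm behind the grasp point. The pads swing forward as they close: fully open they stand 13 mm farther back than shut.
Start: joints at [1.404, 0.385, 0.008, 0, -1.194, -0.259], TCP at [258.122, 569.185, 231.312] pointing down, gripper open.
Joint ranges: [-3.14, 3.14], [-1.21, 2.06], [-1.07, 1.41], [-3.16, 2.05], [-2.99, -0.16], [-3.1, 3.1]. Speed limits (rad/s): [2.79, 2.79, 3.14, 3.14, 3.14, 3.14].

INTERFACE

Orientations are given as a unit quaternion [x, y, z, w].
In Python, from bench import arm, optics, job gives the robot as it stands.
- The arm moves only by the tool send_rows, never from a script. Its argument "steps" is a list that holds one entry, the list of rows, each a list of 5 numbers: the shift along the tool's x, y, z in cm, then the turn about the tool's z in rad, then the opening, from 0 (shut) to 1 (fully open). A call has 1 to 10 rows; each row shifts and turns the pose as measured when the row begins, along the tool's axes as they then stand; what a row does not reach is not made up. A row lasts 1/12 s, in which the tool goes at most 41.7 mm and 7.16 degrees, less where a joint would pass 70% of its speed; a pose out of reach is approached as far as the arm can. A call with a gripper value outside its range is refused whole. The fingers move at their own pace and stop on an object; the grip force is fixed at half the most. Time passes only in rows, so rows that do not move let the fingers close. It gives the time, the measured TCP pose, the force and the opening at its end, in the units of the state.
- arm.read_state(): the state, without advancing time (a new reading comes with each control period).
- optics.get_image(name): name is "side" or "top"; returns (picture, depth): 420x560x3 uint8, blue, green, red; 420x560 float32, mm along the optical axis (not along the pixel's ray), 0 where there is no reading.
- optics.get_calibration(name): a dict with "K" (3x3 intrinsics, pixels), "rvec" (rotation vector, rad) and "tvec" (3), from world to camera coordinates, as OpenCV has them. Camera axes: x right, y down, z forward; pixel columns grow to the right and rows downward; lengths in mm; the calibration is good to about 2 mm. A picture is of the moment at which its call begins. get_calibration takes no time and is no camera call.
- job.job_done(): hands the job in, once; it reports no verdict.
The state is a dict: "clock": time; "joints": joint angles; "joint_vel": joint speeds; "joint_efforts": joint torques, N m; "position": TCP position; "ee_rot": TCP orientation; "contact_force": force on the tool from outside, world axes, zero at the start; "wrist_torque": the same for the moment, N m; "gripper_width": finger opening in mm.
Only numpy, scipy, OpenCV 4.12 (cv2) and the standard library are available. Lean on these libraries where they do the work, as an engineer would, in place of code of your own. Each camera call takes 0.05 s, during which the arm holds its last target. There are 200 camera calls.

TASK

Open the stall's locked wooden till: turn the black knob on its lid slowly clockwise until you feel the resistance drop away and the hidden bolt fall into its notch, stop there and let go, then pull the drawer gently all the way out and let go of it. Do not yank at the drawer while it is locked, and leave the bowl, the caddy, the books and the figurine where they are.

Things in the scene. Friction and masses are not known exactly. Their poses are not given: they have to be found in the camera images.
- till: Wooden till, fixed to the table: 240 mm deep (x), 220 mm wide (y), 100 mm high; origin at the centre of its underside; its drawer front looks to its own -x. Its knob lock stands on the lid 50 mm in front (-x) of the middle.
- knob_base: Lock: steel disc 68 mm across, 6 mm high, on the lid under the knob; inside, unseen, a spring bolt bars the drawer. Origin on the knob's axis at the lid's top; axes as the till's. Feel: from 0.14 rad before the notch's middle the drag falls to zero or a forward pull, is plain drag within 0.02 rad of the middle, then about 0.03 rad past it jumps to 0.5 to 1 N m at the far wall.
- knob_grip (a point): The point to grip the black knob: on its upright axis, 37 mm above the lid. The knob's grip is an upright bar 42 mm long (this point's x axis, which turns with the knob) and 14 mm thick (its y axis), from 12 to 44 mm above the lid; a round flange 44 mm across lies under it. A white mark is on the bar's top, at its -x end.
- knob (a joint): Knob angle, rad, 0 to 1.7 (hard stops), growing clockwise seen from above; at 0 its bar lies along the till's x. It starts at 0 to 0.1, turns against a steady drag of about 0.25 N m and stays where it is left. The notch's middle lies somewhere from 0.45 to 1.35, unseen, elsewhere each time; the bolt frees the drawer only within about 0.05 rad of it.
- drawer: Drawer of the till, a pale wooden front 200 mm wide and 82 mm high; origin at the middle of its front face's lower edge, 9 mm above the table; it slides to its own -x by 80 mm, against about 2.5 N of friction; while locked it moves only 2 to 3 mm before it stops hard on the bolt, which 25 N would damage.
- drawer_handle (a point): Middle of the drawer's brass bar handle: a round bar 10 mm thick and 90 mm long along the drawer's y, its centre 50 mm in front of the drawer's face and 95 mm above the table (5 mm below the lid's top), on two arms that rise to it from the face.
- bowl: Blue porcelain bowl, 110 mm across, 55 mm high, loose on the table; origin at the centre of its underside.
- caddy: Red tea caddy, a jar 64 mm across and 100 mm high with a brass cap, loose on the table; origin at the centre of its underside.
- books: Two stacked books, 150 x 105 mm and 34 mm high, loose on the table; origin at the centre of their underside.
- figurine: Brass figurine 36 mm across and 55 mm high, loose on the rear of the till's lid; origin at the centre of its underside.

How it is judged:
By the outcome, as a careful person would: the job done as asked, in the order asked, and still so for the second after the job is handed in, with the robot touching nothing.
It also fails if it takes over 72 s, if anything falls off the work surface, if the arm or the gripper's body presses on something with over 40 N, if the wrist force passes 120 N, or if a joint passes its speed limit or range.

## Working session

There is one attempt and no reset: what is moved stays moved. The work goes in short steps, Python scripts to look and compute and a tool call to move; the robot and the scene stay as the last step left them, time stands still between calls to the robot, and variables do not carry over. Pictures are saved under pics/ and viewed, about 8 in all and at most 12, crops included, and the job is handed in when it is done.

Besides the shell and the picture viewer there is one more tool, called after "Emit:" by a JSON object that holds its "method" and its "body", one argument or row to a line. send_rows: Moves the arm, as the interface text tells. Its arguments: {"type":"object","properties":{"steps":{"type":"array","items":{"type":"array","items":{"type":"array","items":{"type":"number"}}}}},"required":["steps"]}

```bash
mkdir -p pics; cat > h.py <<'E'
import numpy as np, cv2
from bench import arm, optics, job
def grab(n,f):
    im,d=optics.get_image(n); cv2.imwrite('pics/%s.png'%f,im); np.save('pics/%s.npy'%f,d); return im,d
def w(n,f,u,v):
    d=np.load('pics/%s.npy'%f); c=optics.get_calibration(n); K=np.array(c['K']); R=cv2.Rodrigues(np.array(c['rvec'],float))[0]; t=np.array(c['tvec'],float).ravel()
    z=d[int(v),int(u)]; return R.T@(z*np.linalg.inv(K)@[u,v,1]-t)
def onplane(n,u,v,h):
    c=optics.get_calibration(n); K=np.array(c['K']); R=cv2.Rodrigues(np.array(c['rvec'],float))[0]; t=np.array(c['tvec'],float).ravel()
    o=-R.T@t; r=R.T@np.linalg.inv(K)@[u,v,1]; return o+r*(h-o[2])/r[2]
E
python3 - <<'E'
from h import *
a,_=grab('top','t0'); b,_=grab('side','s0')
cv2.imwrite('pics/t0s.png',cv2.resize(a,(800,600),interpolation=2))
s=arm.read_state(); print({k:np.round(v,3) for k,v in s.items()})
E
```

```text
{'clock': np.float64(0.1), 'joints': array([ 1.404,  0.385,  0.007, -0.   , -1.194, -0.259]), 'joint_vel': array([ 0.002, -0.003,  0.006,  0.004,  0.001,  0.001]), 'joint_efforts': array([ 0.0000e+00, -3.9332e+01,  1.8893e+01,  4.1980e+00, -3.0000e-03,
        0.0000e+00]), 'position': array([257.905, 568.743, 230.353]), 'ee_rot': array([ 0.977, -0.211, -0.   ,  0.001]), 'contact_force': array([-0.405, -0.453,  0.088]), 'wrist_torque': array([ 0.046,  0.009, -0.035]), 'gripper_width': np.float64(85.383)}
```

View pics/t0s.png

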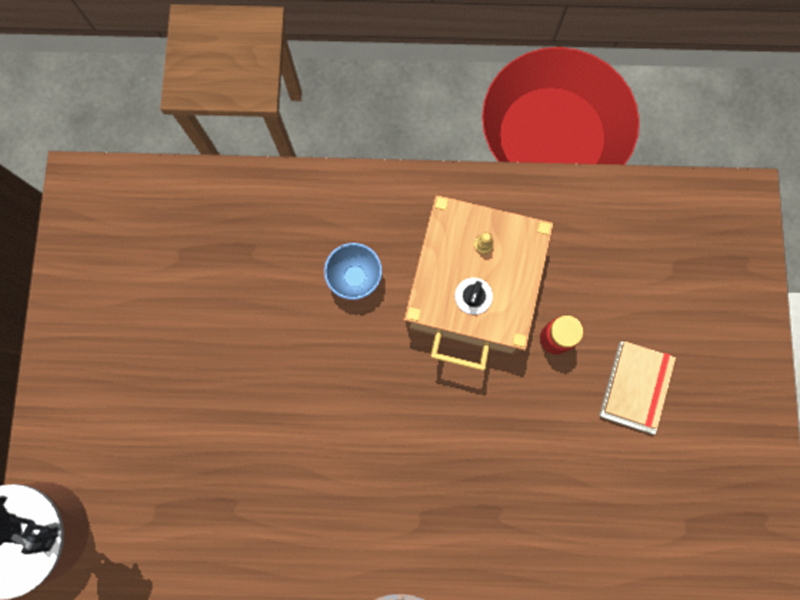

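View pics/s0.png

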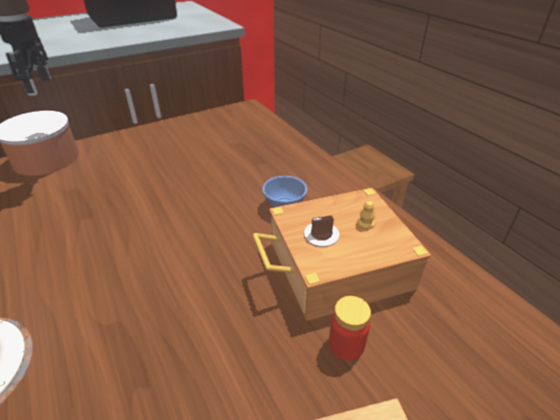

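The top view (800x600 scale) shows the till's lid with corners near (436,197), (552,222), (525,349) and (405,321). The knob is near (474,295) and the handle runs (432,357) to (486,367). The bowl is to the left, with the caddy and books to the right. The side view confirms the layout. Next I'll enlarge the till.

```bash
python3 - <<'E'
from h import *
a=cv2.imread('pics/t0.png')[130:280,270:420]
cv2.imwrite('pics/t0c.png',cv2.resize(a,(600,600),interpolation=2))
E
```

```text
(no output)
```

View pics/t0c.png

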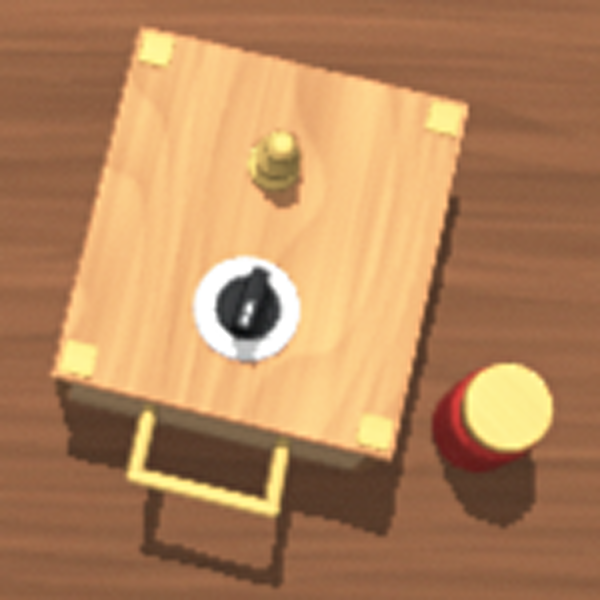

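The enlarged crop (4x, offset 270,130) shows lid corners at (140,28), (468,103), (392,460) and (54,377). The knob disc is centred at (247,308), with its bar from (262,268) to (245,325). The handle ends are (131,480) and (277,510).

```bash
python3 - <<'E'
from h import *
m=lambda x,y:(270+(x+.5)/4-.5,130+(y+.5)/4-.5)
P={k:onplane('top',*m(*p),h)[:2] for k,p,h in [('BL',(140,28),100),('BR',(468,103),100),('FR',(392,460),100),('FL',(54,377),100),('disc',(247,308),106),('h1',(131,480),95),('h2',(277,510),95),('k1',(262,268),144),('k2',(245,325),144),('cad',(508,407),100),('figtop',(284,142),155)]}
for k,v in P.items(): print(k,v.round(1))
# rigid fit of lid
mod=np.array([[120,110],[120,-110],[-120,-110],[-120,110]],float); Q=np.array([P[k] for k in('BL','BR','FR','FL')])
c=Q.mean(0); H=mod.T@(Q-c); yaw=np.arctan2(H[0,1]-H[1,0],H[0,0]+H[1,1]); R=np.array([[np.cos(yaw),-np.sin(yaw)],[np.sin(yaw),np.cos(yaw)]])
print('c',c,'yaw',yaw,'res',(mod@R.T+c-Q).round(1).tolist())
print('knob',c+R@[-50,0],'handle',c+R@[-170,0], 'handle yaw',np.arctan2(*(P['h1']-P['h2'])[::-1])-np.pi/2)
im,d=cv2.imread('pics/s0.png'),0
print('side knob top',w('side','s0',322,218),'lid',w('side','s0',345,250), 'top lid',w('top','t0',*map(int,m(330,250))),'top knob',w('top','t0',*map(int,m(252,300))))
E
```

```text
BL [836.9 -47.6]
BR [ 790.  -266.8]
FR [ 549.8 -214.1]
FL [598.2   4.2]
disc [ 645.8 -119.9]
h1 [533.2 -47. ]
h2 [ 516.3 -141. ]
k1 [ 664.  -125.4]
k2 [ 627.  -114.9]
cad [ 586.1 -289.3]
figtop [ 743.7 -137.8]
c [ 693.7398021  -131.08008016] yaw -0.214613343567172 res [[-2.5, -1.5], [-2.5, 2.6], [3.3, 1.1], [1.7, -2.2]]
knob [ 644.88686143 -120.43159725] handle [527.63980383 -94.87523827] handle yaw -0.17802157674744956
side knob top [ 642.03254306 -119.58901029  145.97435306] lid [ 658.69176528 -175.40479754  100.70187881] top lid [ 687.66874719 -174.42005212   99.46289943] top knob [ 644.4553012  -117.49183279  145.41611531]
```

Emit:
{"method": "send_rows", "body": {
  "steps": [
    [[3.18, 2.34, 0, 0, 1], [3.18, 2.34, 0, 0, 1], [3.18, 2.34, 0, 0, 1], [3.18, 2.34, 0, 0, 1], [3.18, 2.34, 0, 0, 1], [3.18, 2.34, 0, 0, 1], [3.18, 2.34, 0, 0, 1], [3.18, 2.34, 0, 0, 1], [3.18, 2.34, 0, 0, 1], [3.18, 2.34, 0, 0, 1]]
  ]
}}

```text
clock: 0.93
position: [453.4, 214.8, 225.2]
ee_rot: [0.979, -0.205, -0.002, 0.005]
contact_force: [1.4, 0.6, -0.7]
gripper_width: 85.5
```

```bash
cat >> h.py <<'E'
from scipy.spatial.transform import Rotation as Ro
def togo(x,y,z,yaw):
    s=arm.read_state(); R=Ro.from_quat(s['ee_rot']); d=R.inv().apply(np.array([x,y,z])-s['position'])/10
    X=R.as_matrix()[:,0]; cy=np.arctan2(X[1],X[0])
    print('clk',s['clock'],'pos',np.round(s['position'],1),'yaw',round(cy,3),'tilt',R.as_matrix()[:,2].round(3),'w',round(float(s['gripper_width']),1),'F',np.round(s['contact_force'],1),'T',np.round(s['wrist_torque'],2),'j',np.round(s['joints'],2))
    print('cm',d.round(2),'turn',round(-(yaw-cy+np.pi)%(2*np.pi)-np.pi if 0 else (cy-yaw+np.pi)%(2*np.pi)-np.pi,3))
E
python3 -c "from h import *;togo(645,-120,190,-.275)"
```

```text
clk 0.9333 pos [453.4 214.8 225.2] yaw -0.412 tilt [-0.006 -0.009 -1.   ] w 85.5 F [ 1.4  0.6 -0.7] T [ 0.12 -0.09 -0.05] j [ 0.77  0.18 -0.29  0.   -1.1   0.39]
cm [30.97 22.97  3.69] turn -0.137
```

Emit:
{"method": "send_rows", "body": {
  "steps": [
    [[3.1, 2.3, 0, 0, 1], [3.1, 2.3, 0, 0, 1], [3.1, 2.3, 0, 0, 1], [3.1, 2.3, 0, 0, 1], [3.1, 2.3, 0, 0, 1], [3.1, 2.3, 0, 0, 1], [3.1, 2.3, 0, 0, 1], [3.1, 2.3, 0, 0, 1], [2.5, 1.8, 0, 0, 1], [0, 0, 0, -0.07, 1]]
  ]
}}

```text
clock: 1.77
position: [627.4, -102.9, 222.0]
ee_rot: [0.985, -0.173, -0.006, 0.006]
contact_force: [0.3, 0.9, -0.7]
gripper_width: 85.8
```

```bash
python3 -c "from h import *;togo(645,-120,190,-.275)"
```

```text
clk 1.7667 pos [ 627.4 -102.9  222. ] yaw -0.347 tilt [-0.013 -0.01  -1.   ] w 85.8 F [ 0.3  0.9 -0.7] T [ 0.11 -0.04  0.02] j [ 0.1   0.41  0.03  0.01 -1.2   1.12]
cm [2.26 0.97 3.19] turn -0.072
```

Emit:
{"method": "send_rows", "body": {
  "steps": [
    [[1.2, 0.5, 0.5, -0.07, 1], [1.1, 0.5, 1, 0, 1], [0, 0, 1.5, 0, 1], [0, 0, 0, 0, 1], [0, 0, 0, 0, 1]]
  ]
}}

```text
clock: 2.18
position: [646.5, -124.3, 186.2]
ee_rot: [0.99, -0.141, -0.009, 0.006]
contact_force: [0.3, 0.3, 0.5]
gripper_width: 85.4
```

```bash
python3 - <<'E'
from h import *
togo(645,-120,150,-.275)
a,_=grab('top','t1'); b,_=grab('side','s1')
cv2.imwrite('pics/c1.png',np.hstack([cv2.resize(a[150:250,280:380],(400,400),interpolation=2),cv2.resize(b[160:280,260:380],(400,400),interpolation=2)]))
E
```

```text
clk 2.1833 pos [ 646.5 -124.3  186.2] yaw -0.283 tilt [-0.019 -0.009 -1.   ] w 85.4 F [0.3 0.3 0.5] T [-0.01 -0.06 -0.01] j [ 0.06  0.48  0.04  0.01 -1.15  1.23]
cm [-0.21 -0.42  3.62] turn -0.008
```

View pics/c1.png

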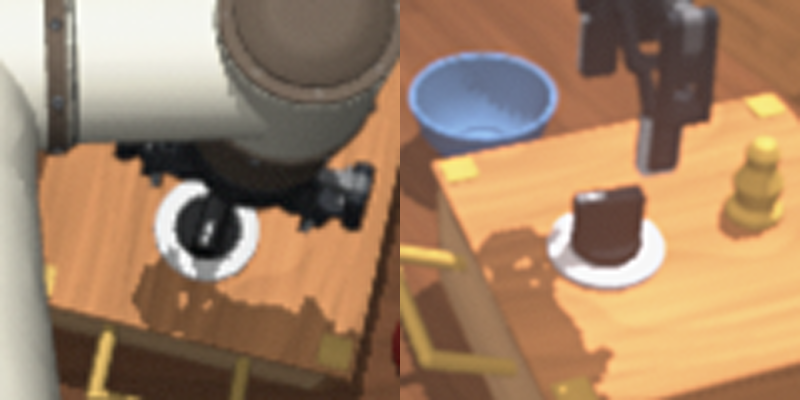

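The top crop shows the jaws straddling the knob, which is at about (205,232), with parallax. The side crop shows one fingertip at (655,170) and the other further back. Before lowering I'll check the projections against the TCP reading.

```bash
python3 - <<'E'
from h import *
c=optics.get_calibration('side')
for p in [[645,-120,144],[646.5,-124.3,199],[646.5+.28*-43,-124.3-43*.96,199],[646.5+.28*43,-124.3+43*.96,199]]:
    q=cv2.projectPoints(np.array([p],float),np.array(c['rvec'],float),np.array(c['tvec'],float),np.array(c['K']),None)[0].ravel(); print(((q-[260,160])/.3).round()+[400,0])
E
```

```text
[611. 195.]
[625. 120.]
[654. 169.]
[599.  76.]
```

Emit:
{"method": "send_rows", "body": {
  "steps": [
    [[-0.1, -0.3, 1.5, 0, 1], [0, -0.1, 2, 0, 1], [0, 0, 2, 0, 1], [0, 0, 0.8, 0, 1], [0, 0, 0, 0, 1], [0, 0, 0, 0, 1]]
  ]
}}

```text
clock: 2.78
position: [648.8, -117.6, 128.9]
ee_rot: [0.99, -0.139, -0.002, 0.005]
contact_force: [-0.9, -0.5, -1.0]
gripper_width: 85.4
```

```bash
python3 -c "from h import *;togo(645,-120,118,-.275)"
```

```text
clk 2.7833 pos [ 648.8 -117.6  128.9] yaw -0.28 tilt [-0.006 -0.01  -1.   ] w 85.4 F [-0.9 -0.5 -1. ] T [ 0.01 -0.07 -0.03] j [ 0.07  0.52 -0.04  0.01 -1.02  1.22]
cm [-0.29  0.32  1.1 ] turn -0.005
```

Down the rest of the way, then close.

Emit:
{"method": "send_rows", "body": {
  "steps": [
    [[-0.3, 0.3, 0.9, 0, 1], [0, 0, 0.2, 0, 1], [0, 0, 0, 0, 1], [0, 0, 0, 0, 0.5], [0, 0, 0, 0, 0.35], [0, 0, 0, 0, 0.3], [0, 0, 0, 0, 0.3]]
  ]
}}

```text
clock: 3.37
position: [647.3, -120.0, 122.6]
ee_rot: [0.99, -0.139, 0.002, 0.005]
contact_force: [0.4, -0.0, -0.7]
gripper_width: 38.9
```

```bash
python3 -c "from h import *;togo(645,-120,118,-.275)"
```

```text
clk 3.3667 pos [ 647.3 -120.   122.6] yaw -0.279 tilt [ 0.003 -0.01  -1.   ] w 38.9 F [ 0.4 -0.  -0.7] T [ 0.02 -0.01  0.03] j [ 0.07  0.52 -0.05  0.01 -0.99  1.22]
cm [-0.23  0.07  0.46] turn -0.004
```

Emit:
{"method": "send_rows", "body": {
  "steps": [
    [[-0.2, 0, 0.4, 0, 0.3], [0, 0, 0.1, 0, 0.2], [0, 0, 0, 0, 0.1], [0, 0, 0, 0, 0], [0, 0, 0, 0, 0], [0, 0, 0, 0, 0], [0, 0, 0, 0, 0]]
  ]
}}

```text
clock: 3.95
position: [646.0, -119.0, 118.1]
ee_rot: [0.99, -0.139, 0.003, 0.004]
contact_force: [0.2, -1.0, 0.2]
gripper_width: 13.0
```

```bash
python3 -c "from h import *;togo(645,-120,118,-.275)"
```

```text
clk 3.95 pos [ 646.  -119.   118.1] yaw -0.28 tilt [ 0.006 -0.009 -1.   ] w 13.0 F [ 0.2 -1.   0.2] T [ 0.28  0.03 -0.03] j [ 0.07  0.53 -0.06  0.01 -0.98  1.22]
cm [-0.07  0.13  0.01] turn -0.005
```

Emit:
{"method": "send_rows", "body": {
  "steps": [
    [[0, 0, 0, 0.02, 0], [0, 0, 0, 0.02, 0], [0, 0, 0, 0.02, 0], [0, 0, 0, 0.02, 0]]
  ]
}}

```text
clock: 4.28
position: [645.9, -119.1, 118.1]
ee_rot: [0.984, -0.18, 0.003, 0.005]
contact_force: [-0.4, -0.3, 0.3]
gripper_width: 13.6
```

```bash
python3 -c "from h import *;togo(645,-120,118,-.275)"
```

```text
clk 4.2833 pos [ 645.9 -119.1  118.1] yaw -0.362 tilt [ 0.005 -0.01  -1.   ] w 13.6 F [-0.4 -0.3  0.3] T [0.28 0.09 0.4 ] j [ 0.07  0.53 -0.06  0.01 -0.98  1.13]
cm [-0.06  0.12  0.01] turn -0.087
```

Emit:
{"method": "send_rows", "body": {
  "steps": [
    [[0, 0, 0, 0.02, 0], [0, 0, 0, 0.02, 0], [0, 0, 0, 0.02, 0], [0, 0, 0, 0.02, 0]]
  ]
}}

```text
clock: 4.62
position: [645.9, -119.2, 118.1]
ee_rot: [0.975, -0.223, 0.003, 0.005]
contact_force: [-0.3, -0.9, 0.7]
gripper_width: 13.0
```

```bash
python3 -c "from h import *;togo(645,-120,118,-.275)"
```

```text
clk 4.6167 pos [ 645.9 -119.2  118.1] yaw -0.45 tilt [ 0.005 -0.011 -1.   ] w 13.0 F [-0.3 -0.9  0.7] T [0.29 0.08 0.43] j [ 0.07  0.53 -0.06  0.01 -0.98  1.04]
cm [-0.04  0.12  0.01] turn -0.175
```

```bash
cat > q.py <<'E'
from h import *
for i in range(1):
    s=arm.read_state(); X=Ro.from_quat(s['ee_rot']).as_matrix()[:,0]; print(round(float(s['clock']),2),'knob',round(-0.215-np.arctan2(X[1],X[0]),3),'Tz',round(s['wrist_torque'][2],3),'j6',round(s['joint_efforts'][5],3))
E
python3 q.py
```

```text
4.62 knob 0.235 Tz 0.43 j6 -0.226
```

Emit:
{"method": "send_rows", "body": {
  "steps": [
    [[0, 0, 0, 0.01, 0], [0, 0, 0, 0.01, 0], [0, 0, 0, 0.01, 0], [0, 0, 0, 0.01, 0]]
  ]
}}

```text
clock: 4.95
position: [645.8, -119.2, 118.1]
ee_rot: [0.969, -0.245, 0.003, 0.005]
contact_force: [-0.4, -0.2, 0.7]
gripper_width: 13.1
```

```bash
python3 q.py
```

```text
4.95 knob 0.28 Tz 0.385 j6 -0.318
```

Emit:
{"method": "send_rows", "body": {
  "steps": [
    [[0, 0, 0, 0.01, 0], [0, 0, 0, 0.01, 0], [0, 0, 0, 0.01, 0], [0, 0, 0, 0.01, 0]]
  ]
}}

```text
clock: 5.28
position: [645.8, -119.2, 118.1]
ee_rot: [0.964, -0.267, 0.004, 0.005]
contact_force: [-0.4, 0.2, 0.7]
gripper_width: 13.0
```

```bash
python3 q.py
```

```text
5.28 knob 0.325 Tz 0.302 j6 -0.253
```

Emit:
{"method": "send_rows", "body": {
  "steps": [
    [[0, 0, 0, 0.01, 0], [0, 0, 0, 0.01, 0], [0, 0, 0, 0.01, 0]]
  ]
}}

```text
clock: 5.53
position: [645.8, -119.2, 118.1]
ee_rot: [0.959, -0.283, 0.004, 0.005]
contact_force: [-0.8, -0.5, 0.7]
gripper_width: 12.9
```

```bash
python3 q.py
```

```text
5.53 knob 0.358 Tz 0.392 j6 -0.269
```

Emit:
{"method": "send_rows", "body": {
  "steps": [
    [[0, 0, 0, 0.01, 0], [0, 0, 0, 0.01, 0], [0, 0, 0, 0.01, 0]]
  ]
}}

```text
clock: 5.78
position: [645.8, -119.3, 118.1]
ee_rot: [0.954, -0.299, 0.004, 0.004]
contact_force: [0.6, 0.2, 0.5]
gripper_width: 13.0
```

```bash
python3 q.py
```

```text
5.78 knob 0.392 Tz 0.361 j6 -0.292
```

Emit:
{"method": "send_rows", "body": {
  "steps": [
    [[0, 0, 0, 0.01, 0], [0, 0, 0, 0.01, 0], [0, 0, 0, 0.01, 0]]
  ]
}}

```text
clock: 6.03
position: [645.8, -119.3, 118.2]
ee_rot: [0.949, -0.315, 0.004, 0.004]
contact_force: [-0.7, -0.8, 1.4]
gripper_width: 12.7
```

```bash
python3 q.py
```

```text
6.03 knob 0.425 Tz 0.241 j6 -0.168
```

Emit:
{"method": "send_rows", "body": {
  "steps": [
    [[0, 0, 0, 0.01, 0], [0, 0, 0, 0.01, 0], [0, 0, 0, 0.01, 0]]
  ]
}}

```text
clock: 6.28
position: [645.7, -119.3, 118.1]
ee_rot: [0.944, -0.331, 0.004, 0.004]
contact_force: [-0.5, 0.4, 0.4]
gripper_width: 12.5
```

```bash
python3 q.py
```

```text
6.28 knob 0.46 Tz 0.228 j6 -0.123
```

Emit:
{"method": "send_rows", "body": {
  "steps": [
    [[0, 0, 0, 0.01, 0], [0, 0, 0, 0.01, 0], [0, 0, 0, 0.01, 0]]
  ]
}}

```text
clock: 6.53
position: [645.7, -119.3, 118.1]
ee_rot: [0.938, -0.347, 0.004, 0.004]
contact_force: [-0.5, 0.4, 1.0]
gripper_width: 13.1
```

```bash
python3 q.py
```

```text
6.53 knob 0.494 Tz 0.163 j6 -0.098
```

Emit:
{"method": "send_rows", "body": {
  "steps": [
    [[0, 0, 0, 0.01, 0], [0, 0, 0, 0.01, 0]]
  ]
}}

```text
clock: 6.7
position: [645.7, -119.3, 118.1]
ee_rot: [0.934, -0.357, 0.004, 0.004]
contact_force: [-0.3, -0.2, 1.2]
gripper_width: 12.9
```

```bash
python3 q.py
```

```text
6.7 knob 0.516 Tz 0.28 j6 -0.151
```

Emit:
{"method": "send_rows", "body": {
  "steps": [
    [[0, 0, 0, 0.01, 0]]
  ]
}}

```text
clock: 6.78
position: [645.7, -119.3, 118.1]
ee_rot: [0.932, -0.362, 0.004, 0.004]
contact_force: [-0.3, 1.2, 0.4]
gripper_width: 13.2
```

```bash
python3 q.py
```

```text
6.78 knob 0.527 Tz 0.228 j6 -0.156
```

Emit:
{"method": "send_rows", "body": {
  "steps": [
    [[0, 0, 0, 0.01, 0]]
  ]
}}

```text
clock: 6.87
position: [645.7, -119.4, 118.1]
ee_rot: [0.93, -0.368, 0.004, 0.004]
contact_force: [-0.1, 0.8, 1.2]
gripper_width: 12.9
```

```bash
python3 q.py
```

```text
6.87 knob 0.538 Tz 0.219 j6 -0.155
```

Emit:
{"method": "send_rows", "body": {
  "steps": [
    [[0, 0, 0, 0.01, 0]]
  ]
}}

```text
clock: 6.95
position: [645.7, -119.4, 118.1]
ee_rot: [0.928, -0.373, 0.004, 0.004]
contact_force: [-0.0, -0.4, 0.1]
gripper_width: 13.4
```

```bash
python3 q.py
```

```text
6.95 knob 0.549 Tz 0.323 j6 -0.154
```

Emit:
{"method": "send_rows", "body": {
  "steps": [
    [[0, 0, 0, 0.01, 0]]
  ]
}}

```text
clock: 7.03
position: [645.7, -119.4, 118.1]
ee_rot: [0.926, -0.378, 0.004, 0.004]
contact_force: [-0.4, -0.7, 0.9]
gripper_width: 13.1
```

```bash
python3 q.py
```

```text
7.03 knob 0.56 Tz 0.269 j6 -0.154
```

Emit:
{"method": "send_rows", "body": {
  "steps": [
    [[0, 0, 0, 0.01, 0]]
  ]
}}

```text
clock: 7.12
position: [645.7, -119.4, 118.1]
ee_rot: [0.924, -0.383, 0.004, 0.004]
contact_force: [-0.9, 0.1, 0.2]
gripper_width: 13.0
```

```bash
python3 q.py
```

```text
7.12 knob 0.571 Tz 0.215 j6 -0.154
```

Emit:
{"method": "send_rows", "body": {
  "steps": [
    [[0, 0, 0, 0.01, 0]]
  ]
}}

```text
clock: 7.2
position: [645.7, -119.4, 118.1]
ee_rot: [0.922, -0.388, 0.004, 0.004]
contact_force: [-0.1, 0.1, 0.6]
gripper_width: 13.1
```

```bash
python3 q.py
```

```text
7.2 knob 0.582 Tz 0.277 j6 -0.176
```

Emit:
{"method": "send_rows", "body": {
  "steps": [
    [[0, 0, 0, 0.01, 0]]
  ]
}}

```text
clock: 7.28
position: [645.7, -119.4, 118.1]
ee_rot: [0.92, -0.393, 0.004, 0.004]
contact_force: [-0.4, -0.4, 0.7]
gripper_width: 13.0
```

```bash
python3 q.py
```

```text
7.28 knob 0.593 Tz 0.351 j6 -0.269
```

Emit:
{"method": "send_rows", "body": {
  "steps": [
    [[0, 0, 0, 0.01, 0], [0, 0, 0, 0.01, 0]]
  ]
}}

```text
clock: 7.45
position: [645.8, -119.5, 118.1]
ee_rot: [0.915, -0.403, 0.004, 0.004]
contact_force: [0.5, -0.7, 0.1]
gripper_width: 13.1
```

```bash
python3 q.py
```

```text
7.45 knob 0.614 Tz 0.517 j6 -0.332
```

Emit:
{"method": "send_rows", "body": {
  "steps": [
    [[0, 0, 0, 0.01, 0], [0, 0, 0, 0.01, 0]]
  ]
}}

```text
clock: 7.62
position: [645.8, -119.6, 118.2]
ee_rot: [0.911, -0.412, 0.004, 0.005]
contact_force: [0.2, -0.3, 0.8]
gripper_width: 12.7
```

```bash
python3 q.py
```

```text
7.62 knob 0.634 Tz 0.586 j6 -0.534
```

Emit:
{"method": "send_rows", "body": {
  "steps": [
    [[0, 0, 0, 0.01, 0], [0, 0, 0, 0.01, 0]]
  ]
}}

```text
clock: 7.78
position: [645.8, -119.6, 118.1]
ee_rot: [0.907, -0.421, 0.004, 0.005]
contact_force: [0.3, -0.1, 0.1]
gripper_width: 12.5
```

```bash
python3 q.py
```

```text
7.78 knob 0.655 Tz 0.911 j6 -0.775
```

Emit:
{"method": "send_rows", "body": {
  "steps": [
    [[0, 0, 0, -0.01, 0]]
  ]
}}

```text
clock: 7.87
position: [645.8, -119.6, 118.1]
ee_rot: [0.909, -0.417, 0.004, 0.005]
contact_force: [-0.4, -0.1, 0.7]
gripper_width: 13.1
```

```bash
python3 q.py
```

```text
7.87 knob 0.645 Tz 0.303 j6 -0.5
```

Emit:
{"method": "send_rows", "body": {
  "steps": [
    [[0, 0, 0, -0.01, 0]]
  ]
}}

```text
clock: 7.95
position: [645.8, -119.6, 118.2]
ee_rot: [0.911, -0.413, 0.004, 0.005]
contact_force: [0.1, -1.4, 1.3]
gripper_width: 13.2
```

```bash
python3 q.py
```

```text
7.95 knob 0.636 Tz 0.049 j6 -0.117
```

Emit:
{"method": "send_rows", "body": {
  "steps": [
    [[0, 0, 0, -0.01, 0]]
  ]
}}

```text
clock: 8.03
position: [645.8, -119.6, 118.1]
ee_rot: [0.913, -0.409, 0.004, 0.004]
contact_force: [-0.8, -0.9, 1.0]
gripper_width: 12.9
```

```bash
python3 q.py
```

```text
8.03 knob 0.627 Tz -0.109 j6 0.028
```

Emit:
{"method": "send_rows", "body": {
  "steps": [
    [[0, 0, 0, -0.01, 0], [0, 0, 0, -0.01, 0]]
  ]
}}

```text
clock: 8.2
position: [645.8, -119.6, 118.1]
ee_rot: [0.916, -0.4, 0.004, 0.004]
contact_force: [-0.0, 0.1, 1.1]
gripper_width: 13.0
```

```bash
python3 q.py
```

```text
8.2 knob 0.609 Tz -0.219 j6 0.081
```

Emit:
{"method": "send_rows", "body": {
  "steps": [
    [[0, 0, 0, -0.01, 0], [0, 0, 0, -0.01, 0]]
  ]
}}

```text
clock: 8.37
position: [645.8, -119.6, 118.1]
ee_rot: [0.92, -0.391, 0.004, 0.004]
contact_force: [-0.3, 0.4, -0.1]
gripper_width: 13.1
```

```bash
python3 q.py
```

```text
8.37 knob 0.589 Tz -0.207 j6 0.143
```

Emit:
{"method": "send_rows", "body": {
  "steps": [
    [[0, 0, 0, -0.01, 0], [0, 0, 0, -0.01, 0]]
  ]
}}

```text
clock: 8.53
position: [645.9, -119.5, 118.1]
ee_rot: [0.924, -0.381, 0.004, 0.004]
contact_force: [-0.5, 0.1, 0.6]
gripper_width: 13.1
```

```bash
python3 q.py
```

```text
8.53 knob 0.567 Tz -0.225 j6 0.155
```

Emit:
{"method": "send_rows", "body": {
  "steps": [
    [[0, 0, 0, -0.01, 0], [0, 0, 0, -0.01, 0]]
  ]
}}

```text
clock: 8.7
position: [645.9, -119.5, 118.1]
ee_rot: [0.929, -0.371, 0.004, 0.004]
contact_force: [-0.5, 0.0, 1.1]
gripper_width: 13.0
```

```bash
python3 q.py
```

```text
8.7 knob 0.546 Tz -0.229 j6 0.154
```

Emit:
{"method": "send_rows", "body": {
  "steps": [
    [[0, 0, 0, 0, 0.3], [0, 0, 0, 0, 0.3], [0, 0, 0, 0, 0.3], [0, 0, 0, -0.01, 0.3], [0, 0, 0, -0.01, 0.3], [0, 0, 0, -0.01, 0.3]]
  ]
}}

```text
clock: 9.2
position: [645.4, -119.5, 117.3]
ee_rot: [0.935, -0.354, 0.003, 0.004]
contact_force: [-0.0, -0.2, -0.1]
gripper_width: 25.4
```

```bash
python3 q.py
```

```text
9.2 knob 0.51 Tz 0.024 j6 -0.091
```

Emit:
{"method": "send_rows", "body": {
  "steps": [
    [[0, 0, 0, 0.01, 0.3], [0, 0, 0, 0.01, 0.3], [0, 0, 0, 0.01, 0.3]]
  ]
}}

```text
clock: 9.45
position: [645.5, -119.5, 117.4]
ee_rot: [0.929, -0.369, 0.003, 0.004]
contact_force: [0.4, 1.1, 0.7]
gripper_width: 25.5
```

```bash
python3 q.py
```

```text
9.45 knob 0.541 Tz 0.002 j6 0.095
```

Emit:
{"method": "send_rows", "body": {
  "steps": [
    [[0, 0, 0, 0.01, 0.3]]
  ]
}}

```text
clock: 9.53
position: [645.5, -119.5, 117.4]
ee_rot: [0.927, -0.374, 0.004, 0.004]
contact_force: [0.3, -0.0, 1.1]
gripper_width: 25.8
```

```bash
python3 q.py
```

```text
9.53 knob 0.552 Tz 0.03 j6 0.09
```

Emit:
{"method": "send_rows", "body": {
  "steps": [
    [[0, 0, 0, 0, 0], [0, 0, 0, 0, 0], [0, 0, 0, 0, 0], [0, 0, 0, 0, 0], [0, 0, 0, 0.01, 0], [0, 0, 0, 0.01, 0], [0, 0, 0, 0.01, 0]]
  ]
}}

```text
clock: 10.12
position: [645.7, -119.3, 117.6]
ee_rot: [0.921, -0.389, 0.004, 0.004]
contact_force: [-0.8, 0.4, -0.1]
gripper_width: 13.0
```

```bash
python3 q.py
```

```text
10.12 knob 0.583 Tz 0.242 j6 -0.153
```

Emit:
{"method": "send_rows", "body": {
  "steps": [
    [[0, 0, 0, 0.01, 0], [0, 0, 0, 0.01, 0], [0, 0, 0, 0.01, 0]]
  ]
}}

```text
clock: 10.37
position: [645.6, -119.3, 117.6]
ee_rot: [0.915, -0.403, 0.004, 0.004]
contact_force: [0.3, 0.4, 0.2]
gripper_width: 13.1
```

```bash
python3 q.py
```

```text
10.37 knob 0.615 Tz 0.442 j6 -0.389
```

Emit:
{"method": "send_rows", "body": {
  "steps": [
    [[0, 0, 0, 0.01, 0], [0, 0, 0, 0.01, 0]]
  ]
}}

```text
clock: 10.53
position: [645.6, -119.3, 117.6]
ee_rot: [0.911, -0.412, 0.004, 0.005]
contact_force: [0.3, -1.2, 0.1]
gripper_width: 12.7
```

```bash
python3 q.py
```

```text
10.53 knob 0.635 Tz 0.696 j6 -0.601
```

Emit:
{"method": "send_rows", "body": {
  "steps": [
    [[0, 0, 0, 0.01, 0], [0, 0, 0, 0.01, 0]]
  ]
}}

```text
clock: 10.7
position: [645.6, -119.4, 117.6]
ee_rot: [0.907, -0.421, 0.004, 0.005]
contact_force: [-1.4, -0.6, 0.2]
gripper_width: 13.0
```

```bash
python3 q.py
```

```text
10.7 knob 0.655 Tz 0.767 j6 -0.68
```

Emit:
{"method": "send_rows", "body": {
  "steps": [
    [[0, 0, 0, 0.01, 0]]
  ]
}}

```text
clock: 10.78
position: [645.6, -119.4, 117.6]
ee_rot: [0.905, -0.426, 0.004, 0.005]
contact_force: [0.5, -0.5, -0.3]
gripper_width: 13.1
```

```bash
python3 q.py
```

```text
10.78 knob 0.665 Tz 0.95 j6 -0.862
```

Emit:
{"method": "send_rows", "body": {
  "steps": [
    [[0, 0, 0, 0.01, 0]]
  ]
}}

```text
clock: 10.87
position: [645.6, -119.4, 117.6]
ee_rot: [0.903, -0.43, 0.004, 0.005]
contact_force: [0.9, -0.5, 0.4]
gripper_width: 13.0
```

```bash
python3 q.py
```

```text
10.87 knob 0.674 Tz 1.058 j6 -1.023
```

Emit:
{"method": "send_rows", "body": {
  "steps": [
    [[0, 0, 0, -0.02, 0], [0, 0, 0, -0.02, 0], [0, 0, 0, -0.02, 0], [0, 0, 0, -0.02, 0], [0, 0, 0, -0.02, 0], [0, 0, 0, -0.02, 0]]
  ]
}}

```text
clock: 11.37
position: [645.7, -119.3, 117.6]
ee_rot: [0.927, -0.376, 0.004, 0.004]
contact_force: [0.3, 0.6, -0.1]
gripper_width: 13.1
```

```bash
python3 q.py
```

```text
11.37 knob 0.556 Tz -0.265 j6 0.071
```

Emit:
{"method": "send_rows", "body": {
  "steps": [
    [[0, 0, 0, -0.01, 0], [0, 0, 0, -0.01, 0]]
  ]
}}

```text
clock: 11.53
position: [645.7, -119.3, 117.6]
ee_rot: [0.931, -0.366, 0.004, 0.004]
contact_force: [0.0, 0.2, 0.6]
gripper_width: 13.0
```

```bash
python3 q.py
```

```text
11.53 knob 0.534 Tz -0.213 j6 0.161
```

Emit:
{"method": "send_rows", "body": {
  "steps": [
    [[0, 0, 0, -0.01, 0], [0, 0, 0, -0.01, 0]]
  ]
}}

```text
clock: 11.7
position: [645.7, -119.3, 117.6]
ee_rot: [0.935, -0.356, 0.004, 0.003]
contact_force: [1.1, 0.0, -0.1]
gripper_width: 13.0
```

```bash
python3 q.py
```

```text
11.7 knob 0.513 Tz -0.384 j6 0.231
```

Emit:
{"method": "send_rows", "body": {
  "steps": [
    [[0, 0, 0, -0.01, 0], [0, 0, 0, -0.01, 0]]
  ]
}}

```text
clock: 11.87
position: [645.7, -119.3, 117.6]
ee_rot: [0.938, -0.346, 0.004, 0.003]
contact_force: [0.1, 0.6, 0.2]
gripper_width: 12.5
```

```bash
python3 q.py
```

```text
11.87 knob 0.492 Tz -0.524 j6 0.452
```

Emit:
{"method": "send_rows", "body": {
  "steps": [
    [[0, 0, 0, -0.01, 0], [0, 0, 0, -0.01, 0]]
  ]
}}

```text
clock: 12.03
position: [645.8, -119.3, 117.6]
ee_rot: [0.942, -0.337, 0.004, 0.003]
contact_force: [-0.8, 0.9, 0.4]
gripper_width: 13.0
```

```bash
python3 q.py
```

```text
12.03 knob 0.472 Tz -0.647 j6 0.554
```

Emit:
{"method": "send_rows", "body": {
  "steps": [
    [[0, 0, 0, 0.01, 0], [0, 0, 0, 0.01, 0]]
  ]
}}

```text
clock: 12.2
position: [645.7, -119.3, 117.6]
ee_rot: [0.938, -0.345, 0.004, 0.003]
contact_force: [-0.2, 0.3, -0.5]
gripper_width: 13.0
```

```bash
python3 q.py
```

```text
12.2 knob 0.49 Tz 0.091 j6 -0.066
```

Emit:
{"method": "send_rows", "body": {
  "steps": [
    [[0, 0, 0, 0.01, 0], [0, 0, 0, 0.01, 0]]
  ]
}}

```text
clock: 12.37
position: [645.7, -119.3, 117.6]
ee_rot: [0.935, -0.354, 0.004, 0.004]
contact_force: [0.8, -0.1, 0.1]
gripper_width: 12.9
```

```bash
python3 q.py
```

```text
12.37 knob 0.509 Tz 0.19 j6 -0.123
```

Emit:
{"method": "send_rows", "body": {
  "steps": [
    [[0, 0, 0, 0.01, 0], [0, 0, 0, 0.01, 0], [0, 0, 0, 0.01, 0], [0, 0, 0, 0.01, 0], [0, 0, 0, 0.003, 0]]
  ]
}}

```text
clock: 12.78
position: [645.7, -119.3, 117.6]
ee_rot: [0.927, -0.375, 0.004, 0.004]
contact_force: [-0.7, -0.7, -0.5]
gripper_width: 12.9
```

```bash
python3 q.py
```

```text
12.78 knob 0.553 Tz 0.252 j6 -0.248
```

Emit:
{"method": "send_rows", "body": {
  "steps": [
    [[0, 0, 0, 0, 0.3], [0, 0, 0, 0, 0.5], [0, 0, 0, 0, 0.5], [0, 0, 0, 0, 0.5], [0, 0, 0, 0, 0.5], [0, 0, -1, 0, 0.5], [0, 0, -2, 0, 0.5], [0, 0, -3, 0, 0.5], [0, 0, -2, 0, 0.5], [0, 0, 0, 0, 0.5]]
  ]
}}

```text
clock: 13.62
position: [644.2, -119.2, 201.1]
ee_rot: [0.926, -0.376, 0.002, 0.006]
contact_force: [0.5, 0.6, 1.4]
gripper_width: 42.8
```

```bash
python3 -c "
from h import *
togo(526.5,-94.5,190,-1.785)"
```

```text
clk 13.6167 pos [ 644.2 -119.2  201.1] yaw -0.771 tilt [-0.001 -0.012 -1.   ] w 42.8 F [0.5 0.6 1.4] T [-0.01 -0.11  0.03] j [ 0.07  0.46  0.04  0.01 -1.16  0.73]
cm [-10.17   6.43   1.09] turn 1.014
```

Emit:
{"method": "send_rows", "body": {
  "steps": [
    [[-2.5, 1.6, 0, 0, 0.5], [-2.5, 1.6, 0, 0, 0.5], [-2.5, 1.6, 0, 0, 0.5], [-2.5, 1.6, 0, 0, 0.5], [0, 0, 0, 0.12, 0.5], [0, 0, 0, 0.12, 0.5], [0, 0, 0, 0.12, 0.5], [0, 0, 0, 0.12, 0.5], [0, 0, 0, 0.12, 0.5], [0, 0, 0, 0.12, 0.5]]
  ]
}}

```text
clock: 14.45
position: [520.0, -94.4, 201.7]
ee_rot: [0.724, -0.69, 0.004, 0.003]
contact_force: [0.1, -0.1, -0.1]
gripper_width: 43.0
```

Emit:
{"method": "send_rows", "body": {
  "steps": [
    [[0, 0, 0, 0.12, 0.5], [0, 0, 0, 0.12, 0.5], [0, 0, 0, 0, 0.5]]
  ]
}}

```text
clock: 14.7
position: [519.1, -94.4, 201.7]
ee_rot: [-0.632, 0.775, -0.004, -0.002]
contact_force: [-0.3, -0.2, 0.3]
gripper_width: 42.4
```

```bash
python3 - <<'E'
from h import *
togo(526.5,-94.5,150,-1.785)
a,_=grab('top','t2'); b,_=grab('side','s2')
cv2.imwrite('pics/c2.png',np.hstack([cv2.resize(a[170:270,270:370],(400,400),interpolation=2),cv2.resize(b[160:290,230:360],(400,400),interpolation=2)]))
E
```

```text
clk 14.7 pos [519.1 -94.4 201.7] yaw -1.774 tilt [ 0.002 -0.009 -1.   ] w 42.4 F [-0.3 -0.2  0.3] T [0.01 0.02 0.05] j [ 0.13  0.24 -0.28  0.01 -1.05 -0.34]
cm [-0.18 -0.71  5.18] turn 0.011
```

View pics/c2.png

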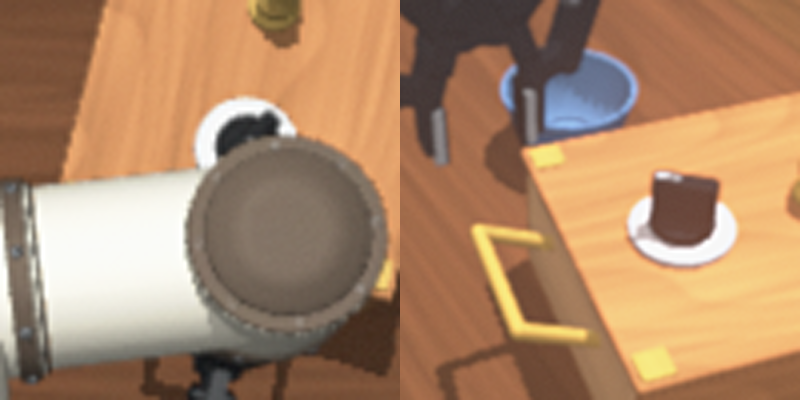

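The top crop shows the knob bar turned, with its tip at (268,125), and the arm over the handle. The side crop shows the handle bar from (478,230) to (518,333), with the open fingers above it.

```bash
python3 - <<'E'
from h import *
for x,y in [(478,230),(518,333)]:
    u,v=230+(x-400)*.325,160+y*.325
    print(onplane('side',u,v,98).round(1), w('side','s2',u,v).round(1))
p1=onplane('side',230+78*.325,160+230*.325,98);p2=onplane('side',230+118*.325,160+333*.325,98)
m=(p1+p2)/2; print(m); togo(m[0],m[1],76,-1.785)
E
```

```text
[535.2 -49.3  98. ] [533.9 -51.9 100.7]
[ 513.8 -139.6   98. ] [ 513.8 -139.7   98.1]
[524.51668702 -94.44495462  98.        ]
clk 14.8 pos [519.2 -94.4 201.7] yaw -1.769 tilt [ 0.002 -0.009 -1.   ] w 42.6 F [-0.1  0.4 -0.2] T [ 0.01 -0.04  0.  ] j [ 0.13  0.24 -0.28  0.01 -1.05 -0.34]
cm [-0.21 -0.48 12.57] turn 0.016
```

Emit:
{"method": "send_rows", "body": {
  "steps": [
    [[-0.2, -0.5, 1, 0.015, 0.5], [0, 0, 3, 0, 0.5], [0, 0, 3, 0, 0.5], [0, 0, 2, 0, 0.5], [0, 0, 0, 0, 0.5]]
  ]
}}

```text
clock: 15.22
position: [527.9, -94.0, 108.8]
ee_rot: [-0.631, 0.776, -0.006, 0.001]
contact_force: [-1.2, -0.7, 0.9]
gripper_width: 42.8
```

```bash
python3 -c "
from h import *
togo(525,-94.5,76,-1.785)"
```

```text
clk 15.2167 pos [527.9 -94.  108.8] yaw -1.777 tilt [ 0.009 -0.009 -1.   ] w 42.8 F [-1.2 -0.7  0.9] T [0.03 0.09 0.04] j [ 0.13  0.36 -0.39  0.01 -0.82 -0.35]
cm [0.09 0.31 3.28] turn 0.008
```

Emit:
{"method": "send_rows", "body": {
  "steps": [
    [[0, 0.3, 1.5, 0, 0.5], [0, 0.1, 1.4, 0, 0.5], [0, 0, 0.4, 0, 0.5], [0, 0, 0, 0, 0.5], [0, 0, 0, 0, 0.5]]
  ]
}}

```text
clock: 15.63
position: [526.4, -93.5, 75.1]
ee_rot: [-0.633, 0.774, -0.007, 0.001]
contact_force: [-0.1, -0.2, 0.3]
gripper_width: 42.6
```

```bash
python3 - <<'E'
from h import *
togo(525,-94.5,76,-1.785)
b,_=grab('side','s3')
cv2.imwrite('pics/c3.png',cv2.resize(b[160:290,230:360],(600,600),interpolation=2))
E
```

```text
clk 15.6333 pos [526.4 -93.5  75.1] yaw -1.771 tilt [ 0.01 -0.01 -1.  ] w 42.6 F [-0.1 -0.2  0.3] T [ 0.06  0.01 -0.02] j [ 0.13  0.4  -0.43  0.02 -0.74 -0.35]
cm [ 0.13  0.12 -0.1 ] turn 0.014
```

View pics/c3.png

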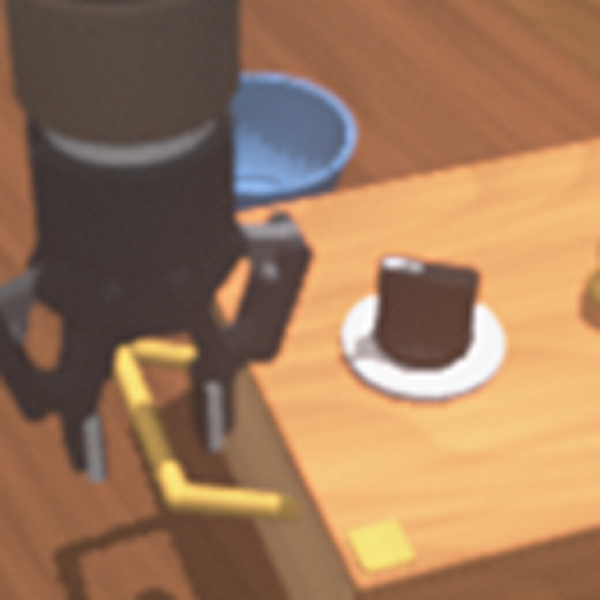

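The side crop shows the fingers straddling the handle bar (bar 120,355 to 180,495; tips at 95,470 and 215,440). Now I'll close gently.

Emit:
{"method": "send_rows", "body": {
  "steps": [
    [[0, 0.1, 0, 0.01, 0.4], [0, 0, 0, 0, 0.25], [0, 0, 0, 0, 0.2], [0, 0, 0, 0, 0.15], [0, 0, 0, 0, 0.1], [0, 0, 0, 0, 0.05], [0, 0, 0, 0, 0], [0, 0, 0, 0, 0], [0, 0, 0, 0, 0]]
  ]
}}

```text
clock: 16.43
position: [526.0, -92.9, 78.5]
ee_rot: [-0.628, 0.778, -0.008, 0.003]
contact_force: [-0.1, 1.0, -0.5]
gripper_width: 7.8
```

```bash
python3 -c "
from h import *
togo(525,-94.5,76,-1.785)"
```

```text
clk 16.4333 pos [526.  -92.9  78.5] yaw -1.783 tilt [ 0.014 -0.009 -1.   ] w 7.8 F [-0.1  1.  -0.5] T [ 0.18  0.33 -0.02] j [ 0.14  0.39 -0.43  0.02 -0.74 -0.36]
cm [0.17 0.07 0.25] turn 0.002
```

Emit:
{"method": "send_rows", "body": {
  "steps": [
    [[0, 0, 0, 0, 0], [0, 0, 0, 0, 0], [0, 0.05, 0, 0, 0], [0, 0.05, 0, 0, 0]]
  ]
}}

```text
clock: 16.77
position: [526.0, -92.9, 78.5]
ee_rot: [-0.628, 0.778, -0.008, 0.003]
contact_force: [1.1, -1.4, -2.0]
gripper_width: 7.5
```

Emit:
{"method": "send_rows", "body": {
  "steps": [
    [[0, 0.05, 0, 0, 0]]
  ]
}}

```text
clock: 16.85
position: [526.0, -92.9, 78.5]
ee_rot: [-0.628, 0.778, -0.009, 0.004]
contact_force: [1.4, -0.7, -1.6]
gripper_width: 7.9
```

```bash
python3 -c "
from h import *
togo(525,-94.5,76,-1.785)"
```

```text
clk 16.85 pos [526.  -92.9  78.5] yaw -1.783 tilt [ 0.017 -0.009 -1.   ] w 7.9 F [ 1.4 -0.7 -1.6] T [-0.25 -0.28 -0.1 ] j [ 0.14  0.39 -0.43  0.02 -0.73 -0.36]
cm [0.18 0.07 0.25] turn 0.002
```

Emit:
{"method": "send_rows", "body": {
  "steps": [
    [[0, 0.1, 0, 0, 0], [0, 0.1, 0, 0, 0]]
  ]
}}

```text
clock: 17.02
position: [525.3, -92.7, 78.5]
ee_rot: [-0.628, 0.778, -0.01, 0.005]
contact_force: [1.8, -1.8, -3.2]
gripper_width: 7.9
```

Emit:
{"method": "send_rows", "body": {
  "steps": [
    [[0, 0.15, 0, 0, 0], [0, 0.15, 0, 0, 0]]
  ]
}}

```text
clock: 17.18
position: [523.1, -92.2, 78.5]
ee_rot: [-0.628, 0.778, -0.011, 0.005]
contact_force: [2.0, -1.0, -3.1]
gripper_width: 7.5
```

```bash
python3 -c "
from h import *
togo(525,-94.5,76,-1.785)"
```

```text
clk 17.1833 pos [523.1 -92.2  78.5] yaw -1.783 tilt [ 0.022 -0.01  -1.   ] w 7.5 F [ 2.  -1.  -3.1] T [-0.42 -0.48 -0.16] j [ 0.14  0.38 -0.44  0.02 -0.72 -0.36]
cm [ 0.18 -0.23  0.26] turn 0.002
```

Emit:
{"method": "send_rows", "body": {
  "steps": [
    [[0, 0.15, 0, 0, 0], [0, 0.15, 0, 0, 0], [0, 0.15, 0, 0, 0]]
  ]
}}

```text
clock: 17.43
position: [518.6, -91.2, 78.5]
ee_rot: [-0.628, 0.778, -0.011, 0.006]
contact_force: [2.9, -0.9, -3.0]
gripper_width: 7.6
```

```bash
python3 -c "
from h import *
togo(525,-94.5,76,-1.785)"
```

```text
clk 17.4333 pos [518.6 -91.2  78.5] yaw -1.783 tilt [ 0.022 -0.01  -1.   ] w 7.6 F [ 2.9 -0.9 -3. ] T [-0.41 -0.52 -0.13] j [ 0.14  0.38 -0.45  0.02 -0.72 -0.37]
cm [ 0.18 -0.69  0.27] turn 0.002
```

The drawer is free: 7.6 mm of travel at about 3 N. I'll carry on gently.

Emit:
{"method": "send_rows", "body": {
  "steps": [
    [[0, 0.3, 0, 0, 0], [0, 0.4, 0, 0, 0], [0, 0.4, 0, 0, 0], [0, 0.4, 0, 0, 0], [0, 0.4, 0, 0, 0], [0, 0.4, 0, 0, 0], [0, 0.4, 0, 0, 0], [0, 0.4, 0, 0, 0], [0, 0.4, 0, 0, 0], [0, 0.4, 0, 0, 0]]
  ]
}}

```text
clock: 18.27
position: [477.5, -82.0, 78.5]
ee_rot: [-0.629, 0.778, -0.012, 0.007]
contact_force: [2.3, -1.8, -2.2]
gripper_width: 8.1
```

```bash
python3 -c "
from h import *
togo(447.9,-75.9,78.5,-1.785)"
```

```text
clk 18.2667 pos [477.5 -82.   78.5] yaw -1.782 tilt [ 0.025 -0.01  -1.   ] w 8.1 F [ 2.3 -1.8 -2.2] T [-0.4  -0.52 -0.07] j [ 0.17  0.32 -0.56  0.02 -0.67 -0.4 ]
cm [ 0.02  3.02 -0.08] turn 0.003
```

Emit:
{"method": "send_rows", "body": {
  "steps": [
    [[0, 0.4, 0, 0, 0], [0, 0.4, 0, 0, 0], [0, 0.4, 0, 0, 0], [0, 0.4, 0, 0, 0], [0, 0.4, 0, 0, 0], [0, 0.3, 0, 0, 0], [0, 0.2, 0, 0, 0], [0, 0.15, 0, 0, 0], [0, 0.15, 0, 0, 0]]
  ]
}}

```text
clock: 19.02
position: [448.1, -75.3, 78.5]
ee_rot: [-0.629, 0.777, -0.013, 0.008]
contact_force: [7.8, -7.6, -9.6]
gripper_width: 7.8
```

```bash
python3 -c "
from h import *
togo(447.9,-75.9,78.5,-1.785)"
```

```text
clk 19.0167 pos [448.1 -75.3  78.5] yaw -1.781 tilt [ 0.029 -0.009 -1.   ] w 7.8 F [ 7.8 -7.6 -9.6] T [-2.22 -2.08 -0.16] j [ 0.2   0.27 -0.63  0.03 -0.64 -0.43]
cm [0.06 0.   0.  ] turn 0.004
```

The stop is reached: 79.8 mm of travel, with the force rising. Next is release, lift and back away.

Emit:
{"method": "send_rows", "body": {
  "steps": [
    [[0, 0, 0, 0, 0], [0, 0, 0, 0, 0.15], [0, 0, 0, 0, 0.3], [0, 0, 0, 0, 0.45], [0, 0, 0, 0, 0.45], [0, 0, 0, 0, 0.45], [0, 0, 0, 0, 0.45], [0, 0, -1, 0, 0.45], [0, 0, -2, 0, 0.45], [0, 0, -3, 0, 0.45]]
  ]
}}

```text
clock: 19.85
position: [438.1, -75.3, 133.5]
ee_rot: [-0.628, 0.778, -0.006, -0.002]
contact_force: [0.4, 0.9, -1.0]
gripper_width: 38.5
```

Emit:
{"method": "send_rows", "body": {
  "steps": [
    [[0, 0, -3, 0, 0.45], [0, 0, -3, 0, 0.45], [0, 0, -3, 0, 0.45], [-3, 0, 0, 0, 0.45], [-3, 0, 0, 0, 0.45], [-3, 0, 0, 0, 0.45], [-3, 0, 0, 0, 0.45], [-3, 0, 0, 0, 0.45], [-3, 0, 0, 0, 0.45], [-3, 0, 0, 0, 0.45]]
  ]
}}

```text
clock: 20.68
position: [483.1, 135.1, 235.4]
ee_rot: [-0.625, 0.781, -0.009, 0.005]
contact_force: [0.4, -0.2, -1.0]
gripper_width: 38.5
```

```bash
python3 - <<'E'
from h import *
togo(447.9,-75.9,200,-1.785)
a,_=grab('top','t4'); b,_=grab('side','s4')
cv2.imwrite('pics/c4.png',np.hstack([cv2.resize(a[130:280,270:420],(400,400),interpolation=2),cv2.resize(b[150:330,220:400],(400,400),interpolation=2)]))
E
```

```text
clk 20.6833 pos [483.1 135.1 235.4] yaw -1.792 tilt [ 0.018 -0.008 -1.   ] w 38.5 F [ 0.4 -0.2 -1. ] T [-0.    0.02 -0.  ] j [ 0.61  0.16 -0.3   0.02 -1.1  -0.84]
cm [21.35 -1.11  3.64] turn -0.007
```

View pics/c4.png

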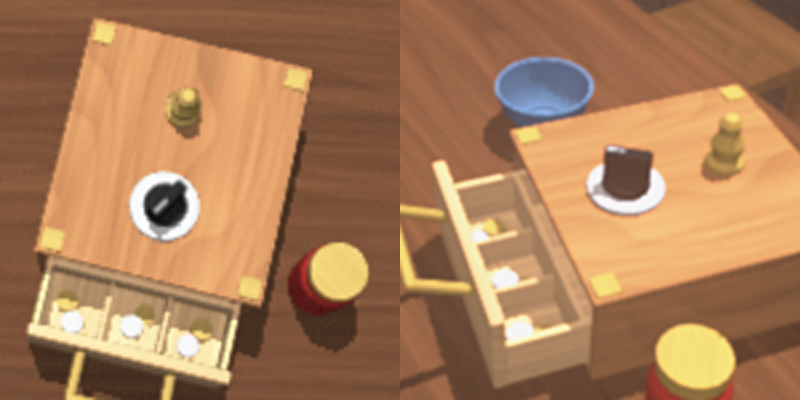

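The drawer is out, with its compartments visible. Its front edge runs (30,332) to (228,380) in the top crop. The knob is turned and the bowl, caddy and figurine appear unmoved. I'll check the travel and the objects numerically.

```bash
python3 - <<'E'
from h import *
c=np.array([693.7,-131.1]); y=-.215; R=np.array([[np.cos(y),-np.sin(y)],[np.sin(y),np.cos(y)]])
for p in [(29,333),(229,381)]:
    q=onplane('top',270+p[0]*.375,130+p[1]*.375,91)[:2]; print('front edge in till frame',(R.T@(q-c)).round(1))
a=cv2.imread('pics/t0.png').astype(int); b=cv2.imread('pics/t4.png').astype(int)
d=np.abs(a-b).max(2)>60
for n,(u0,u1,v0,v1) in dict(bowl=(222,272,165,215),caddy=(380,412,217,255),books=(418,476,235,306),fig=(328,348,158,182)).items(): print(n,d[v0:v1,u0:u1].sum())
E
```

```text
front edge in till frame [-200.7   98.5]
front edge in till frame [-199.7  -98.8]
bowl 0
caddy 0
books 0
fig 0
```

Drawer out 80 mm, nothing else moved, and the arm is clear.

```bash
python3 -c "
from bench import job
print(job.job_done())"
```

```text
the job is handed in; nothing more can be done
None
```

The till is unlocked and its drawer is pulled all the way out. I let go of both the knob and the handle, and handed the job in at about 21 s on the robot's clock.

**Knob:** I gripped it and turned it slowly clockwise. The resistance fell at about 0.41 rad, and a wall came up at about 0.59 rad. I let go with the knob at about 0.55 rad.

**Drawer:** I pulled in very small steps. It slid past the 2–3 mm locked play at 2–3 N, then ran on to its stop at 80 mm, with about 15 N in total on the wrist when it got there.

**Last checks:** The pictures put the drawer's front edge 200 mm in front of the till's middle, which is 80 mm of travel. The bowl, caddy, books and figurine show no change from the first picture, and the arm is clear of everything.

**What disagreed:**
- **Unclear drop:** The drag fell from about 0.37 to about 0.2 N m, not to zero as described. I wasn't sure this was the notch.
- **Extra turning:** To find out, I pressed against the far wall twice, up to about 1.06 N m, and turned the knob back a few times. It resisted in both directions, so I set it in the middle. This went beyond a single slow turn stopped at the notch.

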